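# Pack the spice caddy and take off only its outer lid

## Task

Two spice tins are still out: stand each in the empty socket of its matching row in the round caddy (the tall tin in the low row, the short tin in the raised row, so that all tops are level). Then lift the nested pair of lids together by the inner lid's black knob, lower it gently onto the caddy until it is fully seated, and let go; lift off only the outer lid by its collar, straight up until it is completely clear above the knob, leaving the inner lid seated and undisturbed. Finish while still holding the outer lid level in the air (it goes to the wash next: do not put it down), and leave everything else on the counter where it is.

Things in the scene. Friction and masses are not known exactly. Their poses are not given: they have to be found in the camera images.
- tall_tin: Loose plain steel cylinder, diameter 30, height 54 mm, standing upright on the counter. Origin: centre of its underside, z up.
- short_tin: Loose plain steel cylinder like the tall one, diameter 30, height 38 mm, standing upright on the counter. Origin: centre of its underside, z up. The two loose tins may stand in either of two places.
- caddy: Fixed round spice caddy, any yaw. Origin: centre of its underside, on the counter. Steel flange, diameter 160, top at z = 6 mm (the inner lid's rim rests on it); white step, diameter 126, to z = 14 mm, centres the inner lid. Four round sockets, inside diameter 36, outside 40, at x, y = +-29 mm: low row at y = -29 mm, raised row at y = +29 mm. A rightly stored tin's top is at z = 68 mm.
- low_socket (a point): Centre of the floor of the low row's empty socket, at caddy (29, -29, 14) mm; socket rims of this row at caddy z = 28 mm. The tall tin goes here. Axes as the caddy's.
- high_socket (a point): Centre of the floor of the raised row's empty socket, at caddy (-29, 29, 30) mm; socket rims of this row at caddy z = 44 mm. The short tin goes here (a tall one would keep the lids from seating). Axes as the caddy's.
- stored_tall: Loose 54 mm tin, diameter 30, already stored in the low row at caddy (-29, -29) mm. Origin: centre of its underside. Leave it there.
- stored_short: Loose 38 mm tin, diameter 30, already stored in the raised row at caddy (29, 29) mm. Origin: centre of its underside. Leave it there.
- inner_lid: Loose steel inner lid, 0.2 kg: upside-down cup, diameter 138 outside, 132 inside, inside height 70, top face at z = 74 mm; on its centre a black upright cylindrical knob, diameter 20, z = 74 to 125 mm. Starts standing on the counter inside the outer lid. Origin: centre of its lower rim, z up. Seated on the caddy its origin is 6 mm above the caddy's.
- outer_lid: Loose aluminium outer lid, 0.18 kg: skirt diameter 150 (144 inside), top face z = 49; upright collar, diameter 40, z = 49 to 71 mm, round a 28 mm hole for the black knob. Origin: centre of lower rim, z up. Nested, it rests on the inner lid's top, its origin 29 mm above the inner's; the knob's top 25 mm stand free above the collar. The knob lifts both lids, the collar the outer alone.
- egg_cup: White egg cup, diameter 42, height 50 mm, standing between the two loose tins. Origin: centre of its underside. Bystander.
- teaspoon: Small steel spoon with a wooden handle, 140 mm long, lying flat on the far side. Bystander.
- orange: Orange, 74 mm, standing on the chopping board at the right. Bystander.
Not all that is in view belongs to the job. What is shaped like the outer_lid but orange or turquoise is not meant.

How it is judged (in metres and radians):
On the way, in this order (a step that is already met when the one before it is completed fails the run):
1. the tall tin stands in the empty low-row socket and the short tin in the empty raised-row socket, both let go (horizontal distance between tall_tin and low_socket below 0.006 m and z of tall_tin in the frame of low_socket between -0.004 and 0.005 m and angle between each of tall_tin, short_tin's own z axis and vertical below 0.12 rad and horizontal distance between short_tin and high_socket below 0.006 m and z of short_tin in the frame of high_socket between -0.004 and 0.005 m and contact force between the fingers and tall_tin below 0.1 N and contact force between the fingers and short_tin below 0.1 N), for 0.1 s.
2. the lids, still nested, sit fully down on the caddy and are let go (z of inner_lid in the frame of caddy below 0.009 m and horizontal distance between inner_lid and caddy below 0.006 m and angle between inner_lid's own z axis and vertical below 0.04 rad and z of outer_lid in the frame of inner_lid below 0.034 m and contact force between the fingers and inner_lid below 0.1 N and contact force between the fingers and outer_lid below 0.1 N), for 0.1 s.
At the end, for the whole second after the job is handed in: Gripper holds outer lid still, level (0.2 rad), rim over 122 mm above the inner lid's rim, touching neither inner lid nor caddy; inner lid seated on the caddy (origin under 9 mm above its base, 6 mm off centre, 0.04 rad tilt); all four tins in their sockets (6 mm) (horizontal distance between tall_tin and low_socket below 0.006 m and z of tall_tin in the frame of low_socket between -0.004 and 0.005 m and angle between each of tall_tin, short_tin's own z axis and vertical below 0.12 rad and horizontal distance between short_tin and high_socket below 0.006 m and z of short_tin in the frame of high_socket between -0.004 and 0.005 m and distance of each of stored_tall, stored_short from where it was at the start of the episode below 0.008 m and z of inner_lid in the frame of caddy below 0.009 m and horizontal distance between inner_lid and caddy below 0.006 m and angle between inner_lid's own z axis and vertical below 0.04 rad and z of outer_lid in the frame of inner_lid above 0.122 m and angle between outer_lid's own z axis and vertical below 0.2 rad and linear speed of outer_lid below 0.03 m/s and contact force between the fingers and outer_lid above 1 N and contact force between each of the fingers, outer_lid and inner_lid below 0.1 N and contact force between outer_lid and caddy below 0.1 N and linear speed of inner_lid below 0.02 m/s); the arm keeps its last pose, push and grip.
It fails at once if the outer lid is taken off while the inner lid is not seated, or the inner lid is shifted or raised as the outer one comes off (distance between outer_lid and inner_lid above 0.045 m and not (z of inner_lid in the frame of caddy below 0.011 m and horizontal distance between inner_lid and caddy below 0.007 m and angle between inner_lid's own z axis and vertical below 0.06 rad)).
It fails at once if the lids are dropped or banged onto the caddy (over 70 N) (contact force between inner_lid and caddy above 70 N).
It fails at once if a bystander is moved more than 40 mm (distance of any of egg_cup, teaspoon, orange from where it was at the start of the episode above 0.04 m).
It fails at once if a tin already stored is knocked or pulled out of its socket (distance of any of stored_tall, stored_short from where it was at the start of the episode above 0.012 m).
It also fails if it takes over 72 s, if anything falls off the work surface, if the arm or the gripper's body presses on something with over 40 N, if the wrist force passes 120 N, or if a joint passes its speed limit or range.

## Robot

A 6-joint arm with a two-finger parallel gripper is mounted at the origin on the work surface. World frame = base frame: x ahead of the robot, y to its left, z up, the work surface at z = 0. Lengths are in m, angles in degrees, forces in N, time in s.
With the tool pointing down it reaches from about 0.275 to 1 m from the base axis. Payload 8.4 kg.
Tool frame: the origin (TCP) lies between the finger pads; the fingertips stand 17 mm ahead of it and the grasp point (between the pads) lies 2 mm behind it; z points along the fingers, y is the line along which they close (so a half turn about z gives the same grasp; the last joint's range is limited). The gripper opens to 85 mm and grips with 20 to 120 N. Pads are 22 mm wide; open, the fingers measure 114 mm over their backs; the gripper's body (76 mm by 85 mm) begins 54 mm behind the grasp point. The pads swing forward as they close: fully open they stand 13 mm farther back than shut.
Start: joints at [-76.914, 20.225, 93.587, -0, 66.188, -0.138], TCP at [0.143, -0.608, 0.248] pointing down, gripper open.
Joint ranges: [-150.9, 150.9], [-52.94, 120.26], [3.33, 152.33], [-74.26, 254.26], [0, 154.13], [-172.89, 172.89]. Speed limits (degrees/s): [127.2, 127.2, 159.86, 180, 180, 180].

## Interface

Orientations are given as a 3x3 rotation matrix whose columns are the frame's x, y, z axes.
In Python, from bench import manip gives the robot as it stands.
- The arm moves only by the shell command python3 -m handwheel 'ROWS' [FORCE]. ROWS is a JSON object of lists of equal length, an entry for each row: "grip": the opening, from 0 (shut) to 1 (fully open); "translation": the shift along the tool's x, y, z in mm, a list of three; "spin": the turn about the tool's z in degrees. In form: {"grip": [grip, ...], "translation": [[tx, ty, tz], ...], "spin": [spin, ...]}. A call has 1 to 20 rows; each row shifts and turns the commanded pose from where the row before left it, along the tool's axes as they then stand; what a row does not reach is not made up. A row lasts 1/8 s, in which the tool goes at most 62.5 mm and 10.7 degrees, less where a joint would pass 70% of its speed; a pose out of reach is approached as far as the arm can. A call with a gripper value outside its range is refused whole. The fingers move at their own pace and stop on an object; FORCE is the grip in N (left out, the last holds). Time passes only in rows, so rows that do not move let the fingers close. It gives the time, the measured TCP pose, the force, the opening and the grip force at its end, in the units of the state.
- manip.read_state(): the state, without advancing time (a new reading comes with each control period).
- manip.get_image(name): name is "scene" or "top"; returns a dict with "frame" (384x512x3 uint8, red, green, blue), "range_z" (384x512 float32, m along the optical axis (not along the pixel's ray), 0 where there is no reading), "camera_matrix" (3x3 intrinsics, pixels), "k1" (the pictures are not rectified: a ray, as slopes to the right and down, at radius r is drawn at 1 + k1 r^2 times it, then the intrinsics apply), "world_from_camera" (4x4, takes a point from camera to world coordinates). Camera axes: x right, y down, z forward; pixel columns grow to the right and rows downward; lengths in m; the calibration is good to about 2 mm. A picture is of the moment at which its call begins.
- manip.job_done(): hands the job in; it is judged then, once.
The state is a dict: "time": time; "joint_pos": joint angles; "joint_vel": joint speeds; "tau": joint torques, N m; "ee_pos": TCP position; "tool_rot": TCP orientation; "force": force on the tool from outside, world axes, zero at the start; "wrist_torque": the same for the moment, N m; "finger_gap": finger opening in m; "finger_force": force on a finger pad.
Only numpy, scipy, OpenCV 4.12 (cv2) and the standard library are available. Lean on these libraries where they do the work, as an engineer would, in place of code of your own. Each camera call takes 0.05 s, during which the arm holds its last target. There are 200 camera calls.

## Working session

There is one attempt and no reset: what is moved stays moved. The work goes in short steps, Python scripts to look and compute and a shell command to move; the robot and the scene stay as the last step left them, time stands still between calls to the robot, and variables do not carry over. Pictures are saved under pics/ and viewed, at most 10 in all, crops included, and the job is handed in when it is done.

```bash
mkdir -p pics; ls; cat > h.py <<'E'
import numpy as np,cv2
from bench import manip
def grab(n):
    return manip.get_image(n)
def world(im):
    z=im["range_z"];K=im["camera_matrix"];h,w=z.shape
    u,v=np.meshgrid(np.arange(w),np.arange(h))
    p=np.stack([u.ravel(),v.ravel()],1).astype(np.float64).reshape(-1,1,2)
    d=np.array([im["k1"],0,0,0],float)
    n=cv2.undistortPoints(p,K,d).reshape(h,w,2)
    P=np.dstack([n[...,0]*z,n[...,1]*z,z,np.ones_like(z)])
    W=P@im["world_from_camera"].T
    W=W[...,:3]; W[z==0]=np.nan
    return W
E
python3 - <<'E'
from h import *
for n in("scene","top"):
    im=grab(n);np.savez(n+"0.npz",**im);cv2.imwrite(f"pics/{n}0.png",im["frame"][...,::-1]);print(im["k1"],im["world_from_camera"].round(3).tolist(),im["camera_matrix"].tolist())
s=manip.read_state();print(s)
E
```

```text
pics
-0.024058641135064205 [[0.839, 0.363, -0.404, 1.103], [0.543, -0.545, 0.638, -0.982], [0.011, -0.755, -0.655, 0.983], [0.0, 0.0, 0.0, 1.0]] [[472.60605441278295, 0.0, 254.60468033280753], [0.0, 472.60605441278295, 194.0655025780185], [0.0, 0.0, 1.0]]
-0.09089459240649736 [[0.006, -0.985, 0.174, 0.325], [-1.0, -0.005, 0.003, -0.059], [-0.002, -0.174, -0.985, 1.375], [0.0, 0.0, 0.0, 1.0]] [[450.75636755408823, 0.0, 255.200755014507], [0.0, 450.75636755408823, 190.27551137658287], [0.0, 0.0, 1.0]]
{'time': 0.1, 'joint_pos': array([-7.69138104e+01,  2.02588365e+01,  9.36241545e+01, -9.08921360e-04,
        6.61883935e+01, -1.37110761e-01]), 'joint_vel': array([ 0.03083531, -0.03980001, -0.06988038, -0.09146556,  0.12948629,
       -0.07986997]), 'tau': array([ 3.02921871e-04, -6.06357765e+01, -3.42819107e+01,  1.60075558e-05,
        3.94677627e-03,  1.70251968e-05]), 'ee_pos': array([ 0.14287525, -0.60803682,  0.24763821]), 'tool_rot': array([[ 9.73484491e-01,  2.28752833e-01, -2.96227462e-04],
       [ 2.28753024e-01, -9.73483738e-01,  1.21025296e-03],
       [-1.15238244e-05, -1.24592541e-03, -9.99999224e-01]]), 'force': array([0.34071588, 0.04409974, 0.76205145]), 'wrist_torque': array([-0.00262401, -0.01999106, -0.01719819]), 'finger_force': 0.0, 'finger_gap': 0.08528612907313478}
```

View pics/scene0.png

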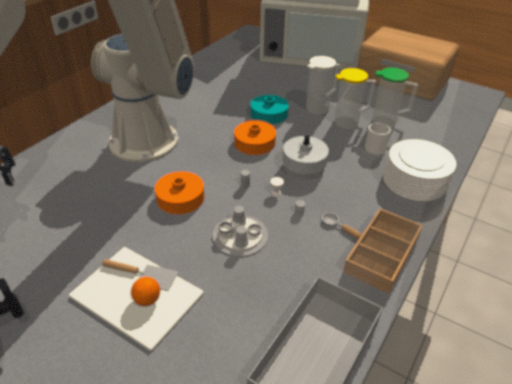

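View pics/top0.png

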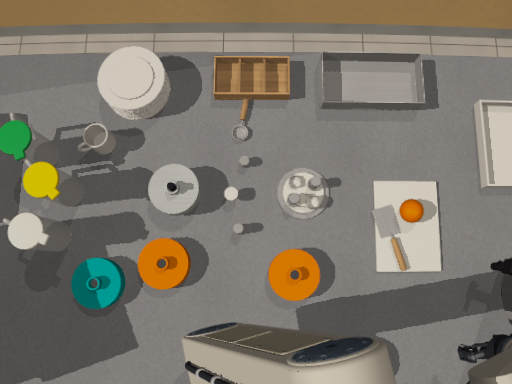

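The scene view shows the nested steel lids with the black knob at (306,153) and the caddy at (240,235). The tins are at (245,177) and (299,206), with the egg cup between them at (277,187). In the top view the lids are at (173,188), the caddy at (303,193), the tins at (238,229) and (244,160), and the egg cup at (231,194).

Candidates for outer_lid in the top view: silver (173,188), orange (163,263), orange (294,274), turquoise (97,283). Only the silver one is aluminium with a black knob through its collar. I'll confirm this in a crop.

```bash
python3 - <<'E'
from h import *
out=[]
for n,boxes in (("top",{"tinA":(232,222,246,238),"tinB":(238,153,252,169),"egg":(222,184,242,204),"lids":(143,158,203,218),"caddy":(272,163,335,222)}),
 ("scene",{"tinA":(238,168,252,188),"tinB":(292,198,307,214),"egg":(268,176,286,198),"lids":(278,130,332,178),"caddy":(208,203,272,258)})):
    im=dict(np.load(n+"0.npz"));W=world(im)
    for k,(a,b,c,d) in boxes.items():
        P=W[b:d,a:c].reshape(-1,3);P=P[~np.isnan(P[:,0])]
        z=P[:,2]
        h=np.histogram(z,bins=np.arange(-.01,.16,.005))
        print(n,k,"max",z.max().round(4),[(round(e*1000),int(c)) for c,e in zip(h[0],h[1]) if c>4])
        if k in("tinA","tinB","egg"):
            q=P[z>z.max()-.008];m=(q.min(0)+q.max(0))/2;print("   top c",q.mean(0).round(4),m.round(4),np.ptp(q,axis=0).round(4),len(q))
    a,b,c,d=boxes["caddy"];e,f,g,h=boxes["lids"]
    A=cv2.resize(im["frame"][b-4:d+4,a-4:c+4],(390,390),interpolation=3);B=cv2.resize(im["frame"][f-4:h+4,e-4:g+4],(390,390),interpolation=3)
    out.append(np.hstack([A,B]))
cv2.imwrite("pics/crops.png",cv2.resize(np.vstack(out),(600,600))[...,::-1])
E
```

```text
top tinA max 0.0603 [(-5, 53), (0, 70), (5, 6), (45, 7), (50, 49), (55, 27)]
   top c [ 0.4474 -0.0061  0.0552] [ 0.4464 -0.0066  0.0564] [0.0239 0.0265 0.0079] 60
top tinB max 0.0465 [(-10, 5), (-5, 42), (0, 74), (5, 9), (10, 5), (25, 5), (30, 10), (35, 44), (40, 22)]
   top c [ 0.6558 -0.0198  0.041 ] [ 0.655  -0.0203  0.0427] [0.0258 0.0243 0.0077] 40
top egg max 0.0586 [(-10, 11), (-5, 96), (0, 126), (5, 13), (40, 7), (45, 57), (50, 77), (55, 10)]
   top c [0.5493 0.0157 0.0528] [0.5497 0.0171 0.0546] [0.0393 0.036  0.008 ] 70
top lids max 0.1311 [(-10, 44), (-5, 549), (0, 753), (5, 101), (30, 11), (35, 14), (40, 17), (45, 13), (50, 14), (55, 13), (60, 14), (65, 22), (70, 174), (75, 1151), (80, 518), (85, 27), (90, 19), (95, 37), (100, 34), (120, 14), (125, 25)]
top caddy max 0.0753 [(-10, 53), (-5, 673), (0, 1022), (5, 607), (10, 449), (15, 316), (20, 64), (25, 116), (30, 123), (35, 32), (40, 39), (45, 29), (55, 12), (60, 22), (65, 92), (70, 48)]
scene tinA max 0.0568 [(-5, 88), (0, 41), (5, 14), (10, 7), (15, 9), (20, 15), (25, 7), (30, 14), (35, 8), (40, 13), (45, 22), (50, 34
[... 276 characters left out ...]
.008 ] 47
scene egg max 0.0535 [(-5, 150), (0, 70), (5, 15), (10, 10), (30, 11), (35, 14), (40, 21), (45, 69), (50, 22)]
   top c [0.5516 0.0143 0.0487] [0.5504 0.015  0.0495] [0.0407 0.0433 0.008 ] 90
scene lids max 0.1262 [(-10, 80), (-5, 649), (0, 248), (5, 39), (10, 43), (15, 42), (20, 22), (25, 25), (30, 51), (35, 51), (40, 50), (45, 55), (50, 60), (55, 50), (60, 55), (65, 52), (70, 251), (75, 584), (80, 43), (85, 13), (90, 26), (95, 31), (100, 19), (105, 7), (110, 10), (115, 8), (120, 15)]
scene caddy max 0.0716 [(-10, 58), (-5, 1158), (0, 750), (5, 320), (10, 375), (15, 118), (20, 94), (25, 146), (30, 97), (35, 74), (40, 85), (45, 30), (50, 20), (55, 29), (60, 48), (65, 100), (70, 9)]
```

View pics/crops.png

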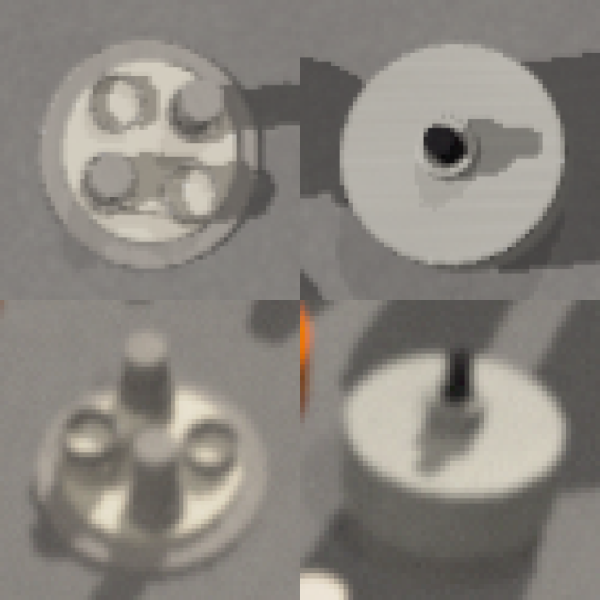

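The crops confirm it: the silver lid with the black knob through its collar is the target. Tin A at (0.448, -0.007) is tall and tin B at (0.656, -0.022) is short. Next I fit models to the depth data.

```bash
cat > fit.py <<'E'
from h import *
from scipy.optimize import least_squares
def cyl(p,r,z0,z1,c=(0,0)):
    a=np.hypot(p[:,0]-c[0],p[:,1]-c[1])-r; b=np.abs(p[:,2]-(z0+z1)/2)-(z1-z0)/2
    return np.minimum(np.maximum(a,b),0)+np.hypot(np.maximum(a,0),np.maximum(b,0))
def tin(h): return lambda p:np.minimum(cyl(p,.015,0,h),p[:,2])
def egg(p): return np.minimum(cyl(p,.021,.03,.05),p[:,2])
def lids(p):
    return np.minimum.reduce([cyl(p,.075,.029,.078),cyl(p,.069,0,.05),cyl(p,.010,.07,.125),cyl(p,.020,.07,.1),p[:,2]])
def caddy(p,t=.029,full=False):
    s=[cyl(p,.08,0,.006),cyl(p,.063,0,.014),p[:,2]]
    for x,y,f,filled in((-t,-t,.014,1),(t,-t,.014,full),(-t,t,.030,full),(t,t,.030,1)):
        s.append(np.maximum(cyl(p,.02,0,f+.014,(x,y)),-cyl(p,.018,f,.2,(x,y))))
        if filled:s.append(cyl(p,.015,f,.068,(x,y)))
    return np.minimum.reduce(s)
def fit(W,sdf,c,R,yaws=(0,)):
    P=W.reshape(-1,3);P=P[np.hypot(P[:,0]-c[0],P[:,1]-c[1])<R]
    best=None
    for y0 in yaws:
        def f(v):
            q=P-[v[0],v[1],v[2]]; q=q-0
            q=q+np.c_[0*q[:,0],0*q[:,0],v[4]*(P[:,0]-c[0])+v[5]*(P[:,1]-c[1])]
            C,S=np.cos(v[3]),np.sin(v[3])
            return sdf(np.c_[C*q[:,0]+S*q[:,1],-S*q[:,0]+C*q[:,1],q[:,2]])
        r=least_squares(f,[*c,0,y0,0,0],loss="soft_l1",f_scale=.003,x_scale=[.01,.01,.01,.3,.1,.1],diff_step=1e-4)
        if best is None or r.cost<best.cost:best=r
    v=best.x;return v[:2].round(4),"dz %.4f yaw %.2f rms %.4f n %d"%(v[2],np.degrees(v[3])%360,np.sqrt(2*best.cost/len(P)),len(P))
E
python3 - <<'E'
from fit import *
Y=np.radians(np.arange(0,360,30))
for n in("top","scene"):
    W=world(dict(np.load(n+"0.npz")))
    print(n,"tall",*fit(W,tin(.054),(.448,-.007),.03))
    print(n,"short",*fit(W,tin(.038),(.656,-.022),.03))
    print(n,"egg",*fit(W,egg,(.550,.015),.035))
    m=W[188,173] if n=="top" else W[153,306]
    print(n,"lids",*fit(W,lids,(.56,.14) if 0 else tuple(m[:2]),.10))
    m=W[193,303] if n=="top" else W[235,240]
    print(n,"caddy",*fit(W,caddy,tuple(m[:2]),.10,Y))
E
```

```text
top tall [ 0.4472 -0.0069] dz 0.0004 yaw 268.65 rms 0.0023 n 300
top short [ 0.6555 -0.0204] dz 0.0009 yaw 311.76 rms 0.0023 n 284
top egg [0.5504 0.0167] dz 0.0007 yaw 89.65 rms 0.0023 n 396
top lids [0.5597 0.1861] dz 0.0007 yaw 277.67 rms 0.0023 n 3273
top caddy [ 0.5606 -0.2019] dz 0.0008 yaw 83.79 rms 0.0023 n 3210
scene tall [ 0.4469 -0.0055] dz -0.0016 yaw 163.00 rms 0.0018 n 261
scene short [ 0.6548 -0.0208] dz -0.0019 yaw 73.94 rms 0.0017 n 263
scene egg [0.5497 0.0174] dz -0.0009 yaw 60.38 rms 0.0027 n 363
scene lids [0.5593 0.1856] dz -0.0016 yaw 128.25 rms 0.0019 n 2458
scene caddy [ 0.5609 -0.2024] dz -0.0011 yaw 83.79 rms 0.0017 n 3350
```

Both cameras agree within about 1.5 mm. I take tall (0.447, -0.0062), short (0.655, -0.0206), lids (0.5595, 0.1858) and caddy (0.5607, -0.2021) at yaw 83.8°. The first move spins the tool so the fingers close along the caddy diagonal (azimuth 38.8°), clear of the stored tins.

```bash
cat > go.py <<'E'
import sys,numpy as np
from bench import manip
from math import radians as r,cos,sin
c=np.array([.5607,-.2021]);R=np.array([[cos(r(83.8)),-sin(r(83.8))],[sin(r(83.8)),cos(r(83.8))]])
T=dict(tall=(.447,-.0062),short=(.655,-.0206),lids=(.5595,.1858),caddy=tuple(c),low=tuple(c+R@[.029,-.029]),high=tuple(c+R@[-.029,.029]))
s=manip.read_state()
y=s["tool_rot"][:,1]
print("t %.2f pos"%s["time"],s["ee_pos"].round(4),"az %.2f"%np.degrees(np.arctan2(y[1],y[0])),"F",s["force"].round(1),"gap %.4f ff %.1f"%(s["finger_gap"],s["finger_force"]))
for a in sys.argv[1:]:
    n,z=a.split("@");d=np.array([*T[n],float(z)])-s["ee_pos"]
    print(a,np.round(T[n],4),"tool mm",(s["tool_rot"].T@d*1000).round(1))
E
python3 -m handwheel '{"grip":[1,1,1,1,1,1,1,1,1,1,1,1],"translation":[[0,0,0],[0,0,0],[0,0,0],[0,0,0],[0,0,0],[0,0,0],[0,0,0],[0,0,0],[0,0,0],[0,0,0],[0,0,0],[0,0,0]],"spin":[-10.5,-10.5,-10.5,-10.5,-10.5,-10.5,-10.5,-10.5,-10.5,-10.5,-10.5,0]}' 40; python3 go.py tall@.15 tall@.038
```

```text
time: 1.6
ee_pos: [0.1429, -0.6082, 0.2479]
tool_rot: [[-0.625, 0.781, -0.0], [0.781, 0.625, 0.001], [0.001, 0.0, -1.0]]
force: [0.1, 0.4, 0.1]
finger_gap: 0.0856
finger_force: 0.0
t 1.60 pos [ 0.1429 -0.6082  0.2479] az 38.65 F [0.1 0.4 0.1] gap 0.0856 ff 0.0
tall@.15 [ 0.447  -0.0062] tool mm [280.1 613.4  98.3]
tall@.038 [ 0.447  -0.0062] tool mm [280.1 613.4 210.3]
```

```bash
python3 -m handwheel '{"grip":[1,1,1,1,1,1,1,1,1,1,1,1,1,1,1,1,1,1,1,1],"translation":[[10,22,0],[15,33,0],[15,33,0],[15,33,0],[15,33,0],[15,33,0],[15,33,0],[15,33,0],[15,33,0],[15,33,0],[15,33,0],[15,33,0],[15,33,0],[15,33,0],[15,33,0],[15,33,0],[15,33,0],[15,33,0],[15,33,0],[0,0,0]],"spin":[0,0,0,0,0,0,0,0,0,0,0,0,0,0,0,0,0,0,0,0]}'; python3 go.py tall@.08 tall@.038
```

```text
time: 4.1
ee_pos: [0.4491, -0.003, 0.2482]
tool_rot: [[-0.624, 0.781, 0.0], [0.781, 0.624, 0.0], [0.0, 0.0, -1.0]]
force: [-0.7, -0.0, 0.3]
finger_gap: 0.0853
finger_force: 0.0
t 4.10 pos [ 0.4491 -0.003   0.2482] az 38.61 F [-0.7 -0.   0.3] gap 0.0853 ff 0.0
tall@.08 [ 0.447  -0.0062] tool mm [ -1.2  -3.8 168.2]
tall@.038 [ 0.447  -0.0062] tool mm [ -1.2  -3.8 210.2]
```

```bash
python3 -m handwheel '{"grip":[1,1,1,1,1,1,1,1,0,0,0,0,0,0,0],"translation":[[-1.2,-3.8,20],[0,0,40],[0,0,40],[0,0,40],[0,0,30],[0,0,20],[0,0,15],[0,0,5],[0,0,0],[0,0,0],[0,0,0],[0,0,0],[0,0,0],[0,0,0],[0,0,0]],"spin":[0,0,0,0,0,0,0,0,0,0,0,0,0,0,0]}' 40; python3 go.py low@.160
```

```text
time: 5.98
ee_pos: [0.4467, -0.0079, 0.039]
tool_rot: [[-0.626, 0.78, 0.001], [0.78, 0.626, -0.0], [-0.001, 0.001, -1.0]]
force: [-0.5, -0.2, 6.6]
finger_gap: 0.0281
finger_force: 38.9
t 5.97 pos [ 0.4467 -0.0079  0.039 ] az 38.73 F [-0.5 -0.2  6.6] gap 0.0281 ff 38.9
low@.160 [ 0.5927 -0.1764] tool mm [-222.9    8.6 -120.9]
```

```bash
python3 -m handwheel '{"grip":[0,0,0,0,0,0,0,0,0,0,0,0,0,0,0,0],"translation":[[0,0,-10],[0,0,-25],[0,0,-35],[0,0,-35],[0,0,-16],[-15,0,0],[-30,1,0],[-30,1,0],[-30,1,0],[-30,1,0],[-30,1,0],[-25,1,0],[-20,1,0],[-13,1.6,0],[0,0,0],[0,0,0]],"spin":[0,0,0,0,0,0,0,0,0,0,0,0,0,0,0,0]}'; python3 go.py low@.08 low@.053; python3 - <<'E'
from h import *
a=grab("top")["frame"];b=grab("scene")["frame"]
A=cv2.resize(a[120:240,230:350],(400,400),interpolation=3);B=cv2.resize(b[170:270,190:290],(400,400),interpolation=3)
cv2.imwrite("pics/hold1.png",np.hstack([A,B])[...,::-1])
E
```

```text
time: 7.98
ee_pos: [0.5918, -0.176, 0.159]
tool_rot: [[-0.626, 0.78, -0.001], [0.78, 0.626, 0.0], [0.001, -0.0, -1.0]]
force: [-0.0, 0.0, -0.5]
finger_gap: 0.0281
finger_force: 39.5
t 7.97 pos [ 0.5918 -0.176   0.159 ] az 38.74 F [-0.   0.  -0.5] gap 0.0281 ff 39.5
low@.08 [ 0.5927 -0.1764] tool mm [-0.9  0.5 79. ]
low@.053 [ 0.5927 -0.1764] tool mm [ -0.9   0.5 106. ]
```

View pics/hold1.png

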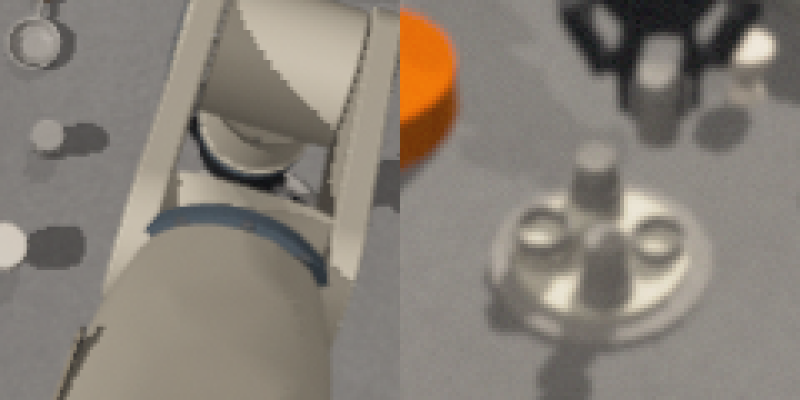

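The left (top) view is blocked by the arm. In the right (scene) view the tin hangs upright between the fingers at about crop (660,90), in front of the far empty socket. I fit it in the scene depth data and compare its position with the socket in the same camera.

```bash
cat > held.py <<'E'
from fit import *
import sys
s=manip.read_state();e=s["ee_pos"]
zb=e[2]-float(sys.argv[1]);h=float(sys.argv[2])
W=world(grab("scene"))+[0,0,.0014]
P=W.reshape(-1,3)
P=P[(np.hypot(P[:,0]-e[0],P[:,1]-e[1])<.028)&(P[:,2]>zb-.006)&(P[:,2]<e[2]-.019)]
f=lambda v:cyl(P-[v[0],v[1],v[2]],.015,0,h)
r=least_squares(f,[e[0],e[1],zb],loss="soft_l1",f_scale=.003)
d=r.x-[e[0],e[1],zb]
print(len(P),"tin",r.x.round(4),"minus ee mm",(d*1000).round(1),"tool",(s["tool_rot"].T@d*1000).round(1),"rms",np.sqrt(2*r.cost/len(P)).round(4))
E
python3 held.py .039 .054
```

```text
51 tin [ 0.59   -0.1751  0.1215] minus ee mm [-1.9  0.9  1.1] tool [ 1.9 -1.  -1.1] rms 0.0012
```

```bash
python3 -m handwheel '{"grip":[0,0,0,0,0,0,0,0,0,0],"translation":[[-2.2,0.5,10],[0,0,20],[0,0,25],[0,0,20],[0,0,10],[0,0,6],[0,0,6],[0,0,4],[0,0,3],[0,0,0]],"spin":[0,0,0,0,0,0,0,0,0,0]}'; python3 go.py low@.053; python3 held.py .039 .054
```

```text
time: 9.38
ee_pos: [0.5942, -0.1779, 0.0553]
tool_rot: [[-0.626, 0.78, 0.0], [0.78, 0.626, -0.0], [-0.0, -0.0, -1.0]]
force: [-0.2, 0.0, -0.8]
finger_gap: 0.0279
finger_force: 39.5
t 9.38 pos [ 0.5942 -0.1779  0.0553] az 38.73 F [-0.2  0.  -0.8] gap 0.0279 ff 39.5
low@.053 [ 0.5927 -0.1764] tool mm [ 2.1 -0.2  2.3]
143 tin [ 0.5961 -0.1817 -0.0074] minus ee mm [  1.9  -3.8 -23.7] tool [-4.1 -0.9 23.7] rms 0.0036
```

It entered the socket with no contact force. I lower the last 2 mm, release partly and lift.

```bash
python3 -m handwheel '{"grip":[0,0,0.5,0.55,0.55,0.55,0.55,0.55,0.55,0.55,0.55,1],"translation":[[0,0,2],[0,0,0],[0,0,0],[0,0,0],[0,0,0],[0,0,-10],[0,0,-20],[0,0,-30],[0,0,-30],[0,0,-30],[0,0,-10],[0,0,0]],"spin":[0,0,0,0,0,0,0,0,0,0,0,0]}'; python3 go.py short@.18 short@.034
```

```text
time: 10.92
ee_pos: [0.5945, -0.178, 0.1842]
tool_rot: [[-0.626, 0.78, 0.002], [0.78, 0.626, -0.0], [-0.001, 0.001, -1.0]]
force: [0.7, 0.1, 0.1]
finger_gap: 0.0639
finger_force: 0.0
t 10.93 pos [ 0.5945 -0.178   0.1842] az 38.73 F [0.7 0.1 0.1] gap 0.0639 ff 0.0
short@.18 [ 0.655  -0.0206] tool mm [ 84.9 145.7   4.3]
short@.034 [ 0.655  -0.0206] tool mm [ 85.1 145.6 150.3]
```

```bash
python3 -m handwheel '{"grip":[0.75,0.75,0.75,0.75,0.75,0.75,0.75,0.75],"translation":[[10,18,0],[15,25,0],[15,25,0],[15,25,0],[15,25,0],[11,20,0],[4.1,7.7,0],[0,0,0]],"spin":[0,0,0,0,0,0,0,0]}'; python3 go.py short@.034; python3 - <<'E'
from fit import *
Y=[np.radians(83.8)]
W=world(grab("scene"))
for full in (1,):
    print("caddy scene",*fit(W,lambda p:caddy(p,full=False),(.5609,-.2024),.09,Y))
P=W.reshape(-1,3)
lo=np.array([.5929,-.1767]);q=P[(np.hypot(*(P[:,:2]-lo).T)<.028)&(P[:,2]>.045)]
f=lambda v:cyl(q-[v[0],v[1],v[2]],.015,0,.054)
r=least_squares(f,[*lo,.013],loss="soft_l1",f_scale=.003);print("low tin",len(q),r.x.round(4),"expect",lo,.0128)
E
```

```text
time: 11.92
ee_pos: [0.6546, -0.0201, 0.1828]
tool_rot: [[-0.626, 0.78, -0.001], [0.78, 0.626, -0.0], [0.0, -0.001, -1.0]]
force: [0.3, -0.4, 0.3]
finger_gap: 0.064
finger_force: 0.0
t 11.93 pos [ 0.6546 -0.0201  0.1828] az 38.77 F [ 0.3 -0.4  0.3] gap 0.0640 ff 0.0
short@.034 [ 0.655  -0.0206] tool mm [-8.000e-01  1.000e-01  1.488e+02]
caddy scene [ 0.5611 -0.2019] dz -0.0004 yaw 84.96 rms 0.0035 n 2325
low tin 118 [ 0.592  -0.1771  0.0129] expect [ 0.5929 -0.1767] 0.0128
```

The tall tin is seated, measured within 1 mm and at the right height. Next is the short tin.

```bash
python3 -m handwheel '{"grip":[0.75,0.75,0.75,0.75,0.75,0.75,0.75,0,0,0,0,0,0,0,0,0,0,0],"translation":[[-0.8,0,20],[0,0,35],[0,0,40],[0,0,30],[0,0,15],[0,0,8],[0,0,0],[0,0,0],[0,0,0],[0,0,0],[0,0,0],[0,0,0],[0,0,0],[0,0,-10],[0,0,-30],[0,0,-40],[0,0,-40],[0,0,-20]],"spin":[0,0,0,0,0,0,0,0,0,0,0,0,0,0,0,0,0,0]}' 40; python3 go.py high@.170;
```

```text
time: 14.22
ee_pos: [0.6561, -0.021, 0.1782]
tool_rot: [[-0.626, 0.78, 0.003], [0.78, 0.626, -0.0], [-0.002, 0.003, -1.0]]
force: [0.7, 0.1, -0.8]
finger_gap: 0.0275
finger_force: 39.5
t 14.22 pos [ 0.6561 -0.021   0.1782] az 38.73 F [ 0.7  0.1 -0.8] gap 0.0275 ff 39.5
high@.170 [ 0.5287 -0.2278] tool mm [ -81.6 -228.7    7.7]
```

```bash
python3 -m handwheel '{"grip":[0,0,0,0,0,0,0,0,0,0,0],"translation":[[-7,-20,0],[-10,-28,0],[-10,-28,0],[-10,-28,0],[-10,-28,0],[-10,-28,0],[-10,-28,0],[-8.6,-24,0],[-6,-16,0],[0,0,0],[0,0,0]],"spin":[0,0,0,0,0,0,0,0,0,0,0]}'; python3 go.py high@.065; python3 held.py .035 .038
```

```text
time: 15.6
ee_pos: [0.5283, -0.2269, 0.1749]
tool_rot: [[-0.625, 0.78, -0.0], [0.78, 0.625, 0.0], [0.001, 0.0, -1.0]]
force: [-0.2, -0.5, -0.6]
finger_gap: 0.0275
finger_force: 39.5
t 15.60 pos [ 0.5283 -0.2269  0.1749] az 38.72 F [-0.2 -0.5 -0.6] gap 0.0275 ff 39.5
high@.065 [ 0.5287 -0.2278] tool mm [ -1.   -0.2 109.9]
51 tin [ 0.5271 -0.2262  0.1375] minus ee mm [-1.2  0.8 -2.4] tool [ 1.4 -0.5  2.4] rms 0.0014
```

```bash
python3 -m handwheel '{"grip":[0,0,0,0,0,0,0,0,0,0],"translation":[[-2.0,0,10],[0,0,25],[0,0,25],[0,0,20],[0,0,10],[0,0,6],[0,0,6],[0,0,4],[0,0,2],[0,0,0]],"spin":[0,0,0,0,0,0,0,0,0,0]}'; python3 go.py high@.065
```

```text
time: 16.9
ee_pos: [0.5296, -0.2289, 0.0674]
tool_rot: [[-0.626, 0.78, 0.0], [0.78, 0.626, -0.0], [-0.0, 0.0, -1.0]]
force: [-0.1, 0.7, -0.4]
finger_gap: 0.0272
finger_force: 39.5
t 16.90 pos [ 0.5296 -0.2289  0.0674] az 38.72 F [-0.1  0.7 -0.4] gap 0.0272 ff 39.5
high@.065 [ 0.5287 -0.2278] tool mm [1.4 0.1 2.4]
```

```bash
python3 -m handwheel '{"grip":[0,0,0.5,0.5,0.5,0.5,0.5,0.5,0.5,0.5,0.5,0.5],"translation":[[0,0,2],[0,0,0],[0,0,0],[0,0,0],[0,0,0],[0,0,-10],[0,0,-25],[0,0,-35],[0,0,-40],[0,0,-35],[0,0,-20],[0,0,0]],"spin":[0,0,0,0,0,0,0,0,0,0,0,0]}'; python3 go.py lids@.23
```

```text
time: 18.4
ee_pos: [0.5304, -0.2293, 0.2324]
tool_rot: [[-0.626, 0.78, 0.004], [0.78, 0.626, -0.002], [-0.003, 0.002, -1.0]]
force: [-0.1, -0.5, 0.2]
finger_gap: 0.0426
finger_force: 0.0
t 18.40 pos [ 0.5304 -0.2293  0.2324] az 38.73 F [-0.1 -0.5  0.2] gap 0.0426 ff 0.0
lids@.23 [0.5595 0.1858] tool mm [305.7 282.3   1.9]
```

```bash
python3 -m handwheel '{"grip":[1,1,1,1,1,1,1,1,1,1,1,1,1,1,1],"translation":[[13,12,0],[20,18.5,0],[26,24,0],[26,24,0],[26,24,0],[26,24,0],[26,24,0],[26,24,0],[26,24,0],[26,24,0],[26,24,0],[20,18.5,0],[13,12,0],[5.7,5.3,0],[0,0,0]],"spin":[0,0,0,0,0,0,0,0,0,0,0,0,0,0,0]}'; python3 go.py lids@.12; python3 - <<'E'
from fit import *
Y=[np.radians(83.8)]
for n in("scene","top"):
    im=grab(n);W=world(im)
    print(n,*fit(W,lambda p:caddy(p,full=True),(.5607,-.2022),.09,Y))
    P=W.reshape(-1,3)
    for nm,c,h,z in(("low",(.5927,-.1764),.054,.014),("high",(.5287,-.2278),.038,.030),("st",(.5864,-.2341),.054,.014),("ss",(.535,-.1701),.038,.03)):
        q=P[(np.hypot(*(P[:,:2]-c).T)<.028)&(P[:,2]>.052)]
        r=least_squares(lambda v:cyl(q-v,.015,0,h),[*c,z],loss="soft_l1",f_scale=.003);print(nm,len(q),r.x.round(4),"exp",c,z)
    if n=="scene":cv2.imwrite("pics/two.png",cv2.resize(im["frame"][90:270,180:400],(733,600),interpolation=3)[...,::-1])
E
```

```text
time: 20.27
ee_pos: [0.5582, 0.1862, 0.2299]
tool_rot: [[-0.626, 0.78, -0.001], [0.78, 0.626, -0.0], [0.0, -0.001, -1.0]]
force: [0.4, -0.3, -0.3]
finger_gap: 0.0856
finger_force: 0.0
t 20.27 pos [0.5582 0.1862 0.2299] az 38.75 F [ 0.4 -0.3 -0.3] gap 0.0856 ff 0.0
lids@.12 [0.5595 0.1858] tool mm [ -1.1   0.8 109.9]
scene [ 0.5606 -0.2026] dz -0.0011 yaw 84.04 rms 0.0017 n 2329
low 103 [ 0.5926 -0.1773  0.0128] exp (0.5927, -0.1764) 0.014
high 103 [ 0.5289 -0.2292  0.0291] exp (0.5287, -0.2278) 0.03
st 106 [ 0.5862 -0.2341  0.0133] exp (0.5864, -0.2341) 0.014
ss 95 [ 0.5353 -0.1702  0.0289] exp (0.535, -0.1701) 0.03
top [ 0.5606 -0.2026] dz 0.0009 yaw 83.75 rms 0.0021 n 2602
low 87 [ 0.5923 -0.1776  0.0151] exp (0.5927, -0.1764) 0.014
high 87 [ 0.5293 -0.2303  0.0305] exp (0.5287, -0.2278) 0.03
st 86 [ 0.5865 -0.2347  0.0148] exp (0.5864, -0.2341) 0.014
ss 89 [ 0.5357 -0.1708  0.0307] exp (0.535, -0.1701) 0.03
```

View pics/two.png

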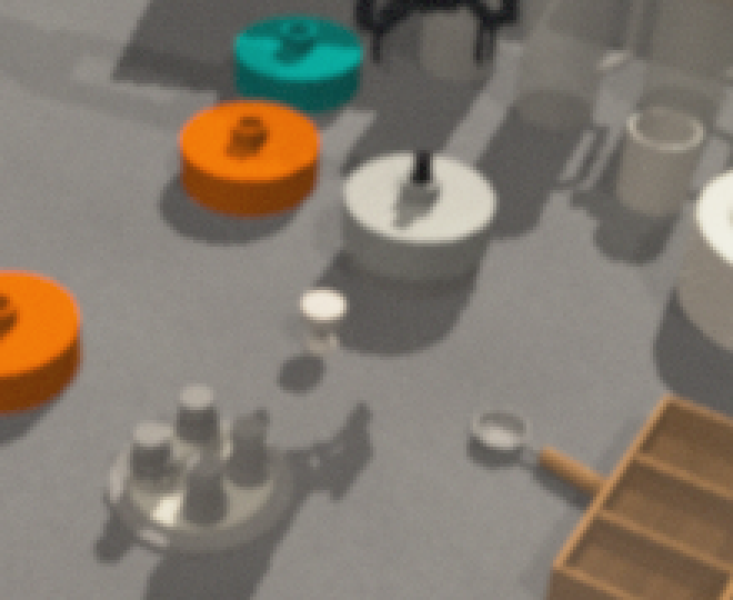

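The picture shows all four tins standing level in the caddy (crop ~(200,460)), the lids at (420,200), and the egg cup and spoon undisturbed. Next I grasp the knob.

```bash
python3 -m handwheel '{"grip":[0.6,0.6,0.6,0.6,0.6,0.6,0.6,0,0,0,0,0,0],"translation":[[-1.1,0.8,15],[0,0,25],[0,0,30],[0,0,20],[0,0,12],[0,0,8],[0,0,0],[0,0,0],[0,0,0],[0,0,0],[0,0,0],[0,0,0],[0,0,0]],"spin":[0,0,0,0,0,0,0,0,0,0,0,0,0]}' 100; python3 go.py lids@.12
```

```text
time: 22.0
ee_pos: [0.5604, 0.1861, 0.1214]
tool_rot: [[-0.626, 0.78, 0.002], [0.78, 0.626, 0.001], [-0.001, 0.002, -1.0]]
force: [-0.9, -0.3, 6.0]
finger_gap: 0.0168
finger_force: 97.7
t 22.00 pos [0.5604 0.1861 0.1214] az 38.72 F [-0.9 -0.3  6. ] gap 0.0168 ff 97.7
lids@.12 [0.5595 0.1858] tool mm [ 0.3 -0.9  1.4]
```

```bash
python3 -m handwheel '{"grip":[0,0,0,0,0,0,0,0,0],"translation":[[0,0,-5],[0,0,-10],[0,0,-20],[0,0,-25],[0,0,-25],[0,0,-25],[0,0,-15],[0,0,-5],[0,0,0]],"spin":[0,0,0,0,0,0,0,0,0]}'; python3 go.py
python3 - <<'E'
from fit import *
for n in("scene","top"):
    W=world(grab(n));P=W.reshape(-1,3);c=(.56,.186)
    P=P[(np.hypot(*(P[:,:2]-c).T)<.09)&(P[:,2]>.1)&(P[:,2]<.225)]
    f=lambda p:np.minimum.reduce([cyl(p,.075,.029,.078),cyl(p,.069,0,.05),cyl(p,.02,.07,.1)])
    def g(v):
        q=P-v[:3];q=q+np.c_[v[3]*q[:,2],v[4]*q[:,2],-v[3]*q[:,0]-v[4]*q[:,1]];return f(q)
    r=least_squares(g,[*c,.13,0,0],loss="soft_l1",f_scale=.003);print(n,len(P),r.x.round(4),np.sqrt(2*r.cost/len(P)))
E
```

```text
time: 23.12
ee_pos: [0.5596, 0.1858, 0.25]
tool_rot: [[-0.626, 0.78, -0.0], [0.78, 0.626, -0.0], [0.0, -0.0, -1.0]]
force: [0.7, 0.1, -4.3]
finger_gap: 0.0164
finger_force: 98.0
t 23.12 pos [0.5596 0.1858 0.25  ] az 38.72 F [ 0.7  0.1 -4.3] gap 0.0164 ff 98.0
scene 1718 [ 0.5582  0.1855  0.1271  0.0016 -0.0028] 0.0017314221879337387
top 1144 [ 5.585e-01  1.862e-01  1.286e-01 -3.000e-04  1.000e-03] 0.0018456874028612426
```

```bash
python3 -m handwheel '{"grip":[0,0,0,0,0,0,0,0,0,0,0,0,0,0,0,0,0,0,0],"translation":[[-6,-4.8,0],[-12,-9.5,0],[-18,-14.3,0],[-22,-17.4,0],[-22,-17.4,0],[-22,-17.4,0],[-22,-17.4,0],[-22,-17.4,0],[-22,-17.4,0],[-22,-17.4,0],[-22,-17.4,0],[-22,-17.4,0],[-22,-17.4,0],[-18,-14.3,0],[-15,-12,0],[-10,-8,0],[-5.3,-4.5,0],[0,0,0],[0,0,0]],"spin":[0,0,0,0,0,0,0,0,0,0,0,0,0,0,0,0,0,0,0]}'; python3 go.py caddy@.126
cat > lid.py <<'E'
from fit import *
import sys
def run(zr,c=(.5606,-.2024),ns=("scene","top")):
  for n in ns:
    W=world(grab(n));P=W.reshape(-1,3)
    P=P[(np.hypot(*(P[:,:2]-c).T)<.09)&(P[:,2]>max(zr-.02,.075 if zr>.05 else .03))&(P[:,2]<zr+.09)]
    f=lambda p:np.minimum.reduce([cyl(p,.075,.029,.078),cyl(p,.069,0,.05),cyl(p,.02,.07,.1)])
    def g(v):
        q=P-v[:3];q=q+np.c_[v[3]*q[:,2],v[4]*q[:,2],-v[3]*q[:,0]-v[4]*q[:,1]];return f(q)
    r=least_squares(g,[*c,zr,0,0],loss="soft_l1",f_scale=.003);print(n,len(P),r.x.round(4),np.sqrt(2*r.cost/len(P)))
run(float(sys.argv[1]))
E
python3 lid.py .128
```

```text
time: 25.6
ee_pos: [0.5619, -0.202, 0.2503]
tool_rot: [[-0.626, 0.78, -0.0], [0.78, 0.626, 0.0], [0.0, 0.0, -1.0]]
force: [-0.2, -1.0, -4.0]
finger_gap: 0.0165
finger_force: 97.9
t 25.60 pos [ 0.5619 -0.202   0.2503] az 38.75 F [-0.2 -1.  -4. ] gap 0.0165 ff 97.9
caddy@.126 [ 0.5607 -0.2021] tool mm [  0.6  -1.  124.3]
scene 2453 [ 0.5606 -0.2023  0.1278 -0.0012 -0.0026] 0.0013936259826392732
top 540 [ 5.679e-01 -2.018e-01  1.295e-01  5.000e-04  1.900e-03] 0.002022371566793859
```

```bash
python3 -m handwheel '{"grip":[0,0,0,0,0,0,0,0,0,0,0,0],"translation":[[0,0,6],[0,0,12],[0,0,16],[0,0,16],[0,0,16],[0,0,14],[0,0,12],[0,0,8],[0,0,4],[0,0,4],[0,0,0],[0,0,0]],"spin":[0,0,0,0,0,0,0,0,0,0,0,0]}'; python3 -m handwheel '{"grip":[0,0,0,0,0,0,0,0],"translation":[[0,0,2],[0,0,2],[0,0,2],[0,0,2],[0,0,1.5],[0,0,1.5],[0,0,1],[0,0,0]],"spin":[0,0,0,0,0,0,0,0]}'; python3 go.py caddy@.126
```

```text
time: 27.2
ee_pos: [0.5621, -0.2026, 0.1426]
tool_rot: [[-0.626, 0.78, 0.001], [0.78, 0.626, -0.0], [-0.0, 0.0, -1.0]]
force: [0.3, 0.5, -4.3]
finger_gap: 0.0164
finger_force: 97.9
time: 28.2
ee_pos: [0.5618, -0.2026, 0.1302]
tool_rot: [[-0.626, 0.78, -0.0], [0.78, 0.626, 0.0], [0.0, -0.0, -1.0]]
force: [0.2, -0.4, -4.8]
finger_gap: 0.0166
finger_force: 97.9
t 28.20 pos [ 0.5618 -0.2026  0.1302] az 38.72 F [ 0.2 -0.4 -4.8] gap 0.0166 ff 97.9
caddy@.126 [ 0.5607 -0.2021] tool mm [ 1.1 -0.6  4.2]
```

The rim has already passed the 14 mm step with no side force. I lower the last few millimetres slowly.

```bash
python3 -m handwheel '{"grip":[0,0,0,0,0],"translation":[[0,0,0.7],[0,0,0.7],[0,0,0.6],[0,0,0],[0,0,0]],"spin":[0,0,0,0,0]}'; python3 go.py caddy@.126;python3 lid.py .006
```

```text
time: 28.82
ee_pos: [0.5618, -0.2026, 0.1283]
tool_rot: [[-0.626, 0.78, -0.0], [0.78, 0.626, 0.0], [0.0, -0.0, -1.0]]
force: [0.1, -0.0, -4.7]
finger_gap: 0.0163
finger_force: 97.9
t 28.82 pos [ 0.5618 -0.2026  0.1283] az 38.72 F [ 0.1 -0.  -4.7] gap 0.0163 ff 97.9
caddy@.126 [ 0.5607 -0.2021] tool mm [ 1.1 -0.6  2.3]
scene 1957 [ 0.5608 -0.2029  0.0058  0.0012 -0.0019] 0.0015624582648746737
top 146 [ 0.5564 -0.2029  0.008  -0.0014 -0.0034] 0.002074468428226898
```

```bash
python3 -m handwheel '{"grip":[0,0,0],"translation":[[0,0,0.5],[0,0,0.5],[0,0,0]],"spin":[0,0,0]}'; python3 -m handwheel '{"grip":[0,0,0],"translation":[[0,0,0.4],[0,0,0.4],[0,0,0]],"spin":[0,0,0]}'
```

```text
time: 29.3
ee_pos: [0.5618, -0.2026, 0.1275]
tool_rot: [[-0.626, 0.78, -0.0], [0.78, 0.626, -0.0], [-0.0, -0.0, -1.0]]
force: [-0.4, -0.3, -0.7]
finger_gap: 0.0164
finger_force: 98.5
time: 29.68
ee_pos: [0.5618, -0.2026, 0.1274]
tool_rot: [[-0.626, 0.78, 0.0], [0.78, 0.626, -0.0], [-0.0, 0.0, -1.0]]
force: [-4.6, 1.5, 8.4]
finger_gap: 0.0164
finger_force: 99.5
```

Contact is at z = 0.1275, against 0.1274 expected for seated. I release and lift.

```bash
python3 -m handwheel '{"grip":[0.3,0.6,0.8,0.8,0.8,0.8,0.8,0.8,0.8],"translation":[[0,0,0],[0,0,0],[0,0,0],[0,0,0],[0,0,-5],[0,0,-10],[0,0,-20],[0,0,-25],[0,0,0]],"spin":[0,0,0,0,0,0,0,0,0]}'; python3 go.py caddy@.104;python3 lid.py .006; python3 - <<'E'
from h import *
a=grab("scene")["frame"]
cv2.imwrite("pics/seated.png",cv2.resize(a[130:280,170:340],(680,600),interpolation=3)[...,::-1])
E
```

```text
time: 30.8
ee_pos: [0.5633, -0.2031, 0.1891]
tool_rot: [[-0.626, 0.78, 0.004], [0.78, 0.626, -0.002], [-0.004, 0.002, -1.0]]
force: [-0.5, -0.4, -0.4]
finger_gap: 0.0684
finger_force: 0.0
t 30.80 pos [ 0.5633 -0.2031  0.1891] az 38.72 F [-0.5 -0.4 -0.4] gap 0.0684 ff 0.0
caddy@.104 [ 0.5607 -0.2021] tool mm [ 2.7 -1.6 85. ]
scene 2052 [ 0.5608 -0.2031  0.0049  0.0021 -0.0011] 0.0015731305734236604
top 166 [ 0.5567 -0.203   0.0061  0.0171 -0.0092] 0.0020711355028054535
```

View pics/seated.png

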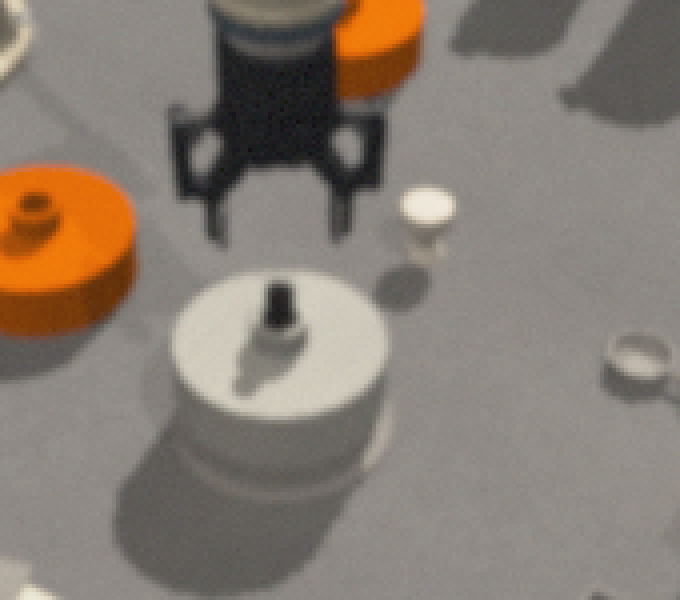

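The picture shows the lids seated on the caddy (crop (280,390)) with the gripper above the knob, and the egg cup and spoon still in place. I lower to the collar and close.

```bash
python3 -m handwheel '{"grip":[0.8,0.8,0.8,0.8,0.8,0.8,0.8,0.8],"translation":[[0,0,10],[0,0,20],[0,0,20],[0,0,15],[0,0,10],[0,0,5],[0,0,2],[0,0,0]],"spin":[0,0,0,0,0,0,0,0]}'; python3 -m handwheel '{"grip":[0.6,0.5,0.45,0,0,0,0,0],"translation":[[0,0,0],[0,0,0],[0,0,0],[0,0,0],[0,0,0],[0,0,0],[0,0,0],[0,0,0]],"spin":[0,0,0,0,0,0,0,0]}' 50; python3 go.py caddy@.103; python3 lid.py .006
```

```text
time: 31.95
ee_pos: [0.5621, -0.2026, 0.1048]
tool_rot: [[-0.626, 0.78, 0.001], [0.78, 0.626, -0.0], [-0.0, 0.0, -1.0]]
force: [-0.0, -0.7, 0.8]
finger_gap: 0.0684
finger_force: 0.0
time: 32.95
ee_pos: [0.5621, -0.2027, 0.1051]
tool_rot: [[-0.625, 0.78, 0.001], [0.78, 0.625, -0.0], [-0.0, 0.0, -1.0]]
force: [-1.4, 0.9, 5.9]
finger_gap: 0.0376
finger_force: 50.0
t 32.95 pos [ 0.5621 -0.2027  0.1051] az 38.72 F [-1.4  0.9  5.9] gap 0.0376 ff 50.0
caddy@.103 [ 0.5607 -0.2021] tool mm [ 1.3 -0.7  2.1]
scene 1835 [ 0.5611 -0.2028  0.0049  0.0008 -0.0007] 0.0015270131905370707
top 133 [ 0.5584 -0.2034  0.0068  0.0229 -0.0095] 0.0017916494820001782
```

The collar is gripped and the lid did not shift. I lift straight up, slowly at first.

```bash
python3 -m handwheel '{"grip":[0,0,0,0,0,0,0,0,0,0,0,0,0,0,0,0,0,0,0],"translation":[[0,0,-1],[0,0,-2],[0,0,-4],[0,0,-6],[0,0,-8],[0,0,-10],[0,0,-10],[0,0,-10],[0,0,-10],[0,0,-10],[0,0,-10],[0,0,-10],[0,0,-10],[0,0,-10],[0,0,-8],[0,0,-5],[0,0,-2],[0,0,0],[0,0,0]],"spin":[0,0,0,0,0,0,0,0,0,0,0,0,0,0,0,0,0,0,0]}'; python3 go.py; python3 - <<'E'
from fit import *
im=grab("scene");W=world(im);P=W.reshape(-1,3);c=(.5608,-.2028)
A=P[np.hypot(*(P[:,:2]-c).T)<.09]
for nm,q,f,z0 in(("inner",A[(A[:,2]<.125)&(A[:,2]>.02)],lambda p:np.minimum(cyl(p,.069,0,.074),cyl(p,.01,.07,.125)),.005),("outer",A[(A[:,2]>.145)&(A[:,2]<.225)],lambda p:np.minimum(cyl(p,.075,0,.049),cyl(p,.02,.04,.071)),.16)):
    g=lambda v:f(q-v[:3]+np.c_[v[3]*(q[:,2]-v[2]),v[4]*(q[:,2]-v[2]),-v[3]*(q[:,0]-v[0])-v[4]*(q[:,1]-v[1])])
    r=least_squares(g,[*c,z0,0,0],loss="soft_l1",f_scale=.003);print(nm,len(q),r.x.round(4),np.sqrt(2*r.cost/len(q)))
cv2.imwrite("pics/end.png",cv2.resize(im["frame"][100:280,150:340],(633,600),interpolation=3)[...,::-1])
E
```

```text
time: 35.42
ee_pos: [0.5617, -0.2025, 0.2301]
tool_rot: [[-0.626, 0.78, -0.001], [0.78, 0.626, 0.0], [0.001, -0.0, -1.0]]
force: [0.5, 0.6, -2.2]
finger_gap: 0.0375
finger_force: 50.2
t 35.42 pos [ 0.5617 -0.2025  0.2301] az 38.72 F [ 0.5  0.6 -2.2] gap 0.0375 ff 50.2
inner 1658 [ 0.5609 -0.203   0.0048  0.0021 -0.0018] 0.0015318384810030419
outer 2163 [ 0.5606 -0.2028  0.1589 -0.0015 -0.0007] 0.0015796907442027852
```

View pics/end.png

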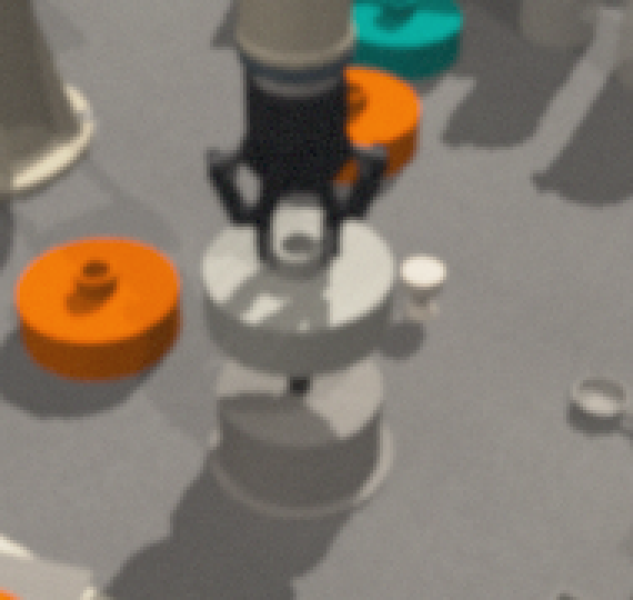

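The outer lid (crop (300,290)) is held level with its rim 154 mm above the inner lid's rim, so it is clear of the knob at (300,385). The inner lid is still seated on the caddy, so I hand in.

```bash
python3 -c "
from bench import manip
print(manip.job_done())"
```

```text
the job is handed in; nothing more can be done
None
```

I handed the job in at 35 s of robot time with both tins in their sockets, the inner lid seated on the caddy, and the outer lid held level 154 mm above it; hand-in returned no verdict.

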